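# Set the short leg of a bath stool

## Robot

A 7-joint arm with a two-finger parallel gripper is mounted at the origin on the work surface. World frame = base frame: x ahead of the robot, y to its left, z up, the work surface at z = 0. Lengths are in m, angles in rad, forces in N, time in s.
With the tool pointing down it reaches from about 0.35 to 0.9 m from the base axis. Payload 8.1 kg.
Tool frame: the origin (TCP) lies midway between the tips of the shut fingers; the grasp point (between the pads) lies 19 mm behind it; z points along the fingers, y is the line along which they close (so a half turn about z gives the same grasp; the last joint's range is limited). The gripper opens to 92 mm and grips with 3 to 60 N. Pads are 19 mm wide; open, the fingers measure 130 mm over their backs; the gripper's body (75 mm by 190 mm) begins 47 mm behind the grasp point.
Start: joints at [1.224, 0.434, 0.025, 1.573, -0.012, 1.134, -0.075], TCP at [0.151, -0.607, 0.192] pointing down, gripper open.
Joint ranges: [-2.62, 2.62], [-0.44, 2.09], [-1.27, 1.32], [0.08, 2.57], [-1.32, 4.46], [0.12, 2], [-2.74, 2.74]. Speed limits (rad/s): [2.22, 2.22, 3.01, 3.01, 3.14, 3.14, 3.14].

## Interface

Orientations are given as a rotation vector (axis times angle).
In Python, from cell import arm gives the robot as it stands.
- The arm moves only by the tool send_rows, never from a script. Its argument "increments" is a list of rows, each a list of 3 entries, a list of its own where there are three numbers: the finger opening in cm, from 0 to 9.18, then the shift along the tool's x, y, z in cm, then the turn, a rotation vector about the tool's x, y, z in rad. A call has 1 to 5 rows; each row shifts and turns the commanded pose from where the row before left it, along the tool's axes as they then stand; what a row does not reach is not made up. A row lasts 1/10 s, in which the tool goes at most 50 mm and 8.59 degrees, less where a joint would pass 70% of its speed; a pose out of reach is approached as far as the arm can. A call is refused whole if a number of a shift passes 5 or a number of a turn 0.15, either way. A call with a gripper value outside its range is refused whole. The fingers move at their own pace and stop on an object; "force" is the grip in N (left out, the last holds). Time passes only in rows, so rows that do not move let the fingers close. It gives the time, the measured TCP pose, the force, the opening and the grip force at its end, in the units of the state.
- arm.observe(): the state, without advancing time (a new reading comes with each control period).
- arm.get_image(name): name is "side" or "top" or "wrist"; returns the picture (480x640x3 uint8, red, green, blue); there is no depth.
- arm.camera_params(name): a dict with "camera_matrix" (3x3 intrinsics, pixels), "R" (3x3) and "t" (3): a world point X has camera coordinates R X + t. Camera axes: x right, y down, z forward; pixel columns grow to the right and rows downward; lengths in m; the calibration is good to about 2 mm. A picture is of the moment at which its call begins: read the wrist's pose just before it. camera_params takes no time and is no camera call; for the wrist camera it gives the pose at the moment of the call.
- arm.sign_off(): hands the job in; it is judged then, once.
The state is a dict: "clock": time; "joints": joint angles; "dq": joint speeds; "joint_efforts": joint torques, N m; "position": TCP position; "ee_rot": TCP orientation; "force": force on the tool from outside, world axes, zero at the start; "ft_torque": the same for the moment, N m; "width": opening from 0.0 (shut) to 1.0 (fully open); "gripper_force": force on a finger pad.
Only numpy, scipy, OpenCV 4.12 (cv2) and the standard library are available. Lean on these libraries where they do the work, as an engineer would, in place of code of your own. Each camera call takes 0.05 s, during which the arm holds its last target. There are 200 camera calls.

## Task

The bath stool is lying on its edge on the clinic desk with one of its two upper legs two holes shorter than the other three: set it to the same hole as the others. Squeeze its spring button flush, slide the leg extension out along the inner tube, and leave it with the button popped fully out through that hole. A light pull is enough: never wrench the leg against a button that is locked in a hole, and leave the other legs and the things on the desk as they are.

Things in the scene. Friction and masses are not known exactly. Their poses are not given: they have to be found in the camera images.
- stool: White bath stool, aluminium legs, on the edge of its upright seat, firm in place. Seat 250 x 280 x 32 mm. Origin: on the desk under the middle of the seat's underside; x along the seat's width, legs level along -y, z up. Axes of the two upper legs 258 mm above the desk, of the lower two 22 mm, at x = -100 and +100 mm; either upper leg may be the short one. Sockets and braces reach y = -45 mm
- leg_a (a joint): Extension of the short leg: outer tube 30 mm across, 250 mm long, rubber foot 44 mm across; slides on the inner tube, cannot turn. Value: metres slid out along it, about 0 at the start. 9.5 mm holes, 25 mm apart, meet the button at -0.025, 0, 0.025 to 0.100, 0.75 mm play each way. 1.5 N friction, plus 6 to 10 N to ride off a hole over a flush button; locked when the button is out
- button_a (a joint): Spring button of the short leg: steel pin 8 mm across, round head. 0: out, 5 mm proud of the outer tube; 0.005: flush; 0.0065: trapped under the tube's 1.5 mm wall. 4 N holds it flush. A level pinch across the tube, one finger on it, presses it flush (needed within 1 mm to slide off a hole); it stays in under the wall and pops out at the next hole unless a finger covers that hole
- leg_b (a joint): The extension of the other upper leg, same build and same zero: 0.050 (the length of the two lower legs also). Not to be moved
- leg_a_foot (a point): Centre of the end face of the short leg's rubber foot, on the leg's axis, 135 mm beyond the button at the start. Axes as the stool's
- leg_b_foot (a point): Likewise for the other upper leg, 85 mm beyond its button at the start. Axes as the stool's
- button_b (a joint): Spring button of the other upper leg, same build. Not to be pressed
- button_a_tip (a point): Top of the short leg's button head, 20 mm from the leg's axis when out. x points outward along the button, the leg runs out along -y. The button sits on the inner tube, 25 mm across, ending 25 mm beyond it. That tube is only pushed into its seat socket: a pulled leg takes it along (under 1 N) by up to 35 mm until its stop catches; how much is left cannot be seen, nor matters at the end
- button_b_tip (a point): Top of the other upper leg's button head, likewise
- spare_foot: Black rubber foot, 44 mm across, 30 mm high, standing loose on the desk under the upper legs. Bystander
- oximeter: White finger clip, 60 x 34 x 29 mm, loose on the desk under the upper legs. Bystander
- sanitiser: Clear bottle, 60 mm across, 150 mm high, loose. Bystander
- thermometer: White stick thermometer, 130 mm long, loose. Bystander
- tape_roll: Roll of paper tape, 80 mm across, 24 mm high, loose. Bystander
- logger: Green handheld meter, 170 x 85 x 30 mm, loose. Bystander
- mug: White mug, 80 mm across, 90 mm high, loose. Bystander

How it is judged:
By the outcome, as a careful person would: the job done as asked, in the order asked, and still so for the second after the job is handed in, with the robot touching nothing.
It also fails if it takes over 51 s, if anything falls off the work surface, if the arm or the gripper's body presses on something with over 40 N, if the wrist force passes 120 N, or if a joint passes its speed limit or range.

## Working session

There is one attempt and no reset: what is moved stays moved. The work goes in short steps, Python scripts to look and compute and a tool call to move; the robot and the scene stay as the last step left them, time stands still between calls to the robot, and variables do not carry over. Pictures are saved under pics/ and viewed, at most 10 in all, crops included, and the job is handed in when it is done.

Besides the shell and the picture viewer there is one more tool, called after ">>>" as a command line: name --argument value ..., lists and objects as JSON in quotes. send_rows: Moves the arm, as the interface text tells. Its arguments: {"type":"object","properties":{"increments":{"type":"array"},"force":{"type":"number"}},"required":["increments"]}

```bash
mkdir -p pics; python3 - <<'E'
from cell import arm
import cv2,numpy as np
s=arm.observe();print({k:np.round(v,3) for k,v in s.items()})
for n in("side","top"):
    im=arm.get_image(n);cv2.imwrite(f"pics/{n}0.png",im[:,:,::-1]);p=arm.camera_params(n)
    print(n,p['camera_matrix'],p['R'],p['t'],-p['R'].T@p['t'])
E
```

```text
{'clock': np.float64(0.0), 'joints': array([ 1.224,  0.435,  0.025,  1.574, -0.012,  1.134, -0.075]), 'dq': array([-0.001, -0.   , -0.   , -0.   ,  0.001, -0.002, -0.001]), 'joint_efforts': array([-0.0000e+00, -6.6785e+01,  9.8500e-01, -3.1446e+01, -6.1000e-02,
        4.3000e-02,  0.0000e+00]), 'position': array([ 0.151, -0.606,  0.191]), 'ee_rot': array([-3.117e+00, -3.820e-01,  1.000e-03]), 'force': array([ 0.197, -1.879,  0.062]), 'ft_torque': array([-0.023, -0.045,  0.007]), 'gripper_force': np.float64(0.0), 'width': np.float64(1.001)}
side [[484.90392199   0.         319.43357626]
 [  0.         484.90392199 235.36748993]
 [  0.           0.           1.        ]] [[-0.91788668 -0.39655899  0.01500031]
 [-0.25618092  0.56324845 -0.78557146]
 [ 0.30307652 -0.72490837 -0.6185891 ]] [0.5321031  0.27936029 1.32770964] [0.1575795  1.01612885 1.03278247]
top [[623.76284772   0.         328.90088868]
 [  0.         623.76284772 249.90155275]
 [  0.           0.           1.        ]] [[-0.01731955 -0.99983878 -0.00473786]
 [-0.9984505   0.01754574 -0.05280849]
 [ 0.0528831   0.0038159  -0.99859342]] [-1.06632307e-03  5.69413929e-01  1.54625894e+00] [ 0.48674219 -0.01695731  1.57414884]
```

View pics/side0.png

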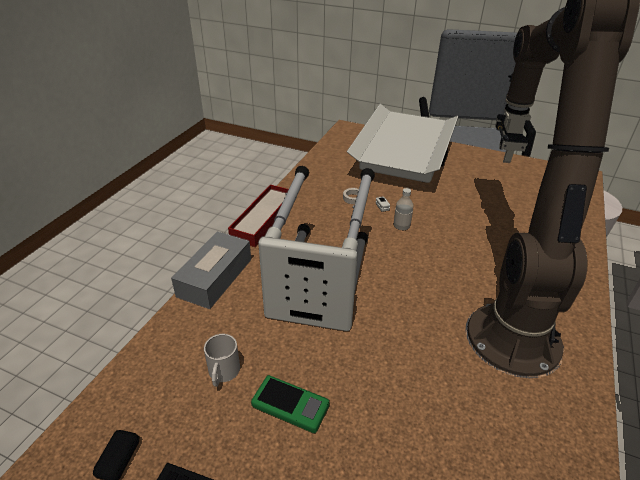

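View pics/top0.png

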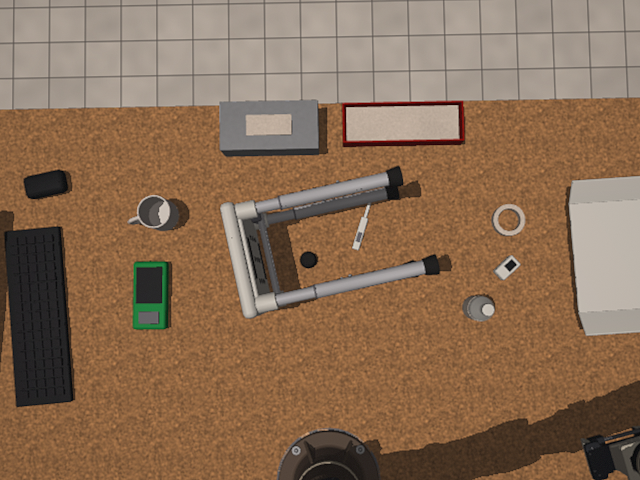

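The side view shows the stool with its seat towards the camera and feet at about (302,172) and (367,173). In the top view the far upper leg (foot end ~(400,175)) is the shorter one; the near foot ends at ~(438,264). Next I'll triangulate the foot and get the leg's direction.

```bash
cat > h.py <<'E'
from cell import arm
import cv2,numpy as np
from scipy.spatial.transform import Rotation as R
def ray(p,uv):
    d=p['R'].T@np.linalg.solve(p['camera_matrix'],[uv[0],uv[1],1]);return -p['R'].T@p['t'],d/np.linalg.norm(d)
def plane(p,uv,z):
    o,d=ray(p,uv);return o+d*(z-o[2])/d[2]
def tri(p1,u1,p2,u2):
    (o1,d1),(o2,d2)=ray(p1,u1),ray(p2,u2)
    k=np.linalg.lstsq(np.c_[d1,-d2],o2-o1,rcond=None)[0];a,b=o1+k[0]*d1,o2+k[1]*d2
    return (a+b)/2,np.linalg.norm(a-b)
def px(p,X):
    c=p['R']@X+p['t'];c=p['camera_matrix']@c;return c[:2]/c[2]
def wrist(name):
    p=arm.camera_params('wrist');s=arm.observe();im=arm.get_image('wrist');cv2.imwrite(f'pics/{name}.png',im[:,:,::-1]);np.savez(f'pics/{name}.npz',**p);return p,s,im
E
python3 - <<'E'
from h import *
t,s=arm.camera_params('top'),arm.camera_params('side')
T=cv2.imread('pics/top0.png');S=cv2.imread('pics/side0.png')
def blob(I,x0,y0,x1,y1):
    m=(I[y0:y1,x0:x1].max(2)<45).astype(np.uint8)
    n,l,st,c=cv2.connectedComponentsWithStats(m);i=1+st[1:,4].argmax();return c[i]+[x0,y0],st[i]
a=blob(T,385,160,410,186);b=blob(T,420,250,445,280);c=blob(S,290,160,312,182);d=blob(S,357,163,378,182)
print(a,b,c,d)
print(tri(t,a[0],s,c[0]),tri(t,b[0],s,d[0]))
# leg axis lines in top view by bright pixel midline
for cols,rows in(((300,375),(170,215)),((330,415),(260,300))):
    pts=[]
    for x in range(*cols,5):
        col=T[rows[0]:rows[1],x].astype(int);m=np.where((col.min(1)>120))[0]+rows[0]
        if len(m): pts.append((x,m.min(),m.max(),len(m)))
    pts=np.array(pts);print(pts[::5].tolist())
    l=np.polyfit(pts[:,0],(pts[:,1]+pts[:,2])/2,1)
    A,B=[plane(t,(x,np.polyval(l,x)),.258) for x in cols];e=(B-A)/np.linalg.norm(B-A);print(l,A,B,e)
p=arm.camera_params('wrist');o=arm.observe();Rt=R.from_rotvec(o['ee_rot']).as_matrix()
print('cam in tool',Rt.T@(-p['R'].T@p['t']-o['position']),p['R']@Rt,p['camera_matrix'])
E
```

```text
(array([394.87763713, 176.48523207]), array([  1,   6,  17,  20, 237], dtype=int32)) (array([431.15853659, 264.8902439 ]), array([  2,   5,  18,  20, 246], dtype=int32)) (array([302.41052632, 170.65263158]), array([ 5,  6, 14, 14, 95], dtype=int32)) (array([367.54368932, 172.9223301 ]), array([  3,   5,  15,  13, 103], dtype=int32))
(array([ 0.70812629, -0.15403694,  0.26724515]), np.float64(0.0010518423865645897)) (array([ 0.52092203, -0.22544333,  0.26730229]), np.float64(0.000327071397890448))
[[300, 192, 207, 12], [325, 187, 196, 10], [350, 181, 191, 11]]
[-2.05714286e-01  2.59680952e+02] [0.66790511 0.04750197 0.258     ] [ 0.69800523 -0.11232771  0.258     ] [ 0.18507289 -0.9827248   0.        ]
[[330, 282, 293, 12], [355, 277, 287, 11], [380, 271, 282, 12], [405, 265, 276, 12]]
[-2.21078431e-01  3.60446078e+02] [ 0.4771315  -0.01286948  0.258     ] [ 0.51357482 -0.19273279  0.258     ] [ 0.19858151 -0.98008438  0.        ]
cam in tool [ 0.08210344 -0.00072828 -0.19279854] [[ 2.02699948e-04  9.99999915e-01  3.60198561e-04]
 [-9.53109394e-01  3.02200638e-04 -3.02625827e-01]
 [-3.02625910e-01 -2.81966393e-04  9.53109374e-01]] [[397.4737861    0.         323.23505766]
 [  0.         397.4737861  234.64370841]
 [  0.           0.           1.        ]]
```

>>> send_rows --increments '[[9.18, [0, 0, -2], [0, 0, -0.15]], [9.18, [0, 0, -2], [0, 0, -0.15]], [9.18, [0, 0, -2], [0, 0, -0.15]], [9.18, [0, 0, -2], [0, 0, -0.15]], [9.18, [0, 0, -2], [0, 0, -0.15]]]' --force 20

```text
clock: 0.6
position: [0.1507, -0.6062, 0.2923]
ee_rot: [-2.756, -1.505, -0.0]
force: [1.2, -0.6, -0.7]
width: 0.997
gripper_force: 0.0
```

>>> send_rows --increments '[[9.18, [0, 0, -2], [0, 0, -0.15]], [9.18, [0, 0, -2], [0, 0, -0.15]], [9.18, [0, 0, -2], [0, 0, -0.15]], [9.18, [0, 0, -2], [0, 0, -0.15]], [9.18, [0, 0, -2], [0, 0, -0.15]]]'

```text
clock: 1.1
position: [0.1507, -0.6063, 0.3923]
ee_rot: [-2.013, -2.411, -0.001]
force: [0.1, -1.1, 0.9]
width: 1.001
gripper_force: 0.0
```

>>> send_rows --increments '[[9.18, [2.9, 3.9, 0], [0, 0, 0]], [9.18, [2.9, 3.9, 0], [0, 0, 0]], [9.18, [2.9, 3.9, 0], [0, 0, 0]], [9.18, [2.9, 3.9, 0], [0, 0, 0]], [9.18, [2.9, 3.9, 0], [0, 0, 0]]]'

```text
clock: 1.6
position: [0.3188, -0.4284, 0.3917]
ee_rot: [-2.021, -2.404, 0.0]
force: [0.7, 0.5, -0.5]
width: 0.997
gripper_force: 0.0
```

>>> send_rows --increments '[[9.18, [2.9, 3.9, 0], [0, 0, 0]], [9.18, [2.9, 3.9, 0], [0, 0, 0]], [9.18, [2.9, 3.9, 0], [0, 0, 0]], [9.18, [2.9, 3.9, 0], [0, 0, 0]], [9.18, [2.9, 3.9, 0], [0, 0, 0]]]'

```text
clock: 2.1
position: [0.4859, -0.2522, 0.3918]
ee_rot: [-2.022, -2.404, 0.001]
force: [1.2, -0.4, 0.4]
width: 1.002
gripper_force: 0.0
```

>>> send_rows --increments '[[9.18, [2.9, 3.9, 0], [0, 0, 0]], [9.18, [2.9, 3.9, 0], [0, 0, 0]], [9.18, [2.9, 3.9, 0], [0, 0, 0]], [9.18, [2.9, 3.9, 0], [0, 0, 0]], [9.18, [2.9, 3.9, 0], [0, 0, 0]]]'

```text
clock: 2.6
position: [0.6532, -0.0761, 0.3914]
ee_rot: [-2.022, -2.404, 0.001]
force: [1.6, -0.2, 0.5]
width: 0.998
gripper_force: 0.0
```

>>> send_rows --increments '[[9.18, [2.6, 4.2, 0], [0, 0, 0]], [9.18, [0, 0, 0], [0, 0, 0]], [9.18, [0, 0, 0], [0, 0, 0]]]'

```text
clock: 2.9
position: [0.6896, -0.0429, 0.3902]
ee_rot: [-2.017, -2.406, 0.002]
force: [-0.1, -0.5, 0.1]
width: 1.001
gripper_force: 0.0
```

```bash
python3 -c "
from h import *
p,s,im=wrist('w1');print(s['position'],s['ee_rot'],s['joints'])"
```

```text
[ 0.68955856 -0.04293189  0.39023712] [-2.01663929e+00 -2.40599496e+00  1.80651615e-03] [ 0.25721065  0.54468318 -0.55117251  0.97029175  0.27580251  1.69247189
 -0.01751138]
```

View pics/w1.png

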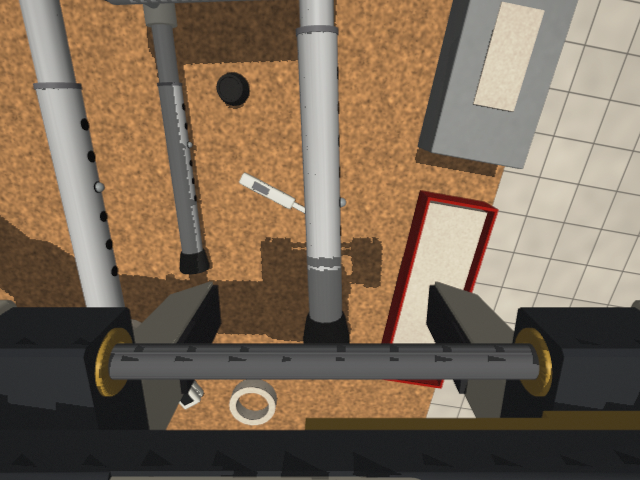

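The wrist view shows the short leg running vertically at column ~321. Its button is at about (342,202) on the right, outward side. The outer tube's rim is at row ~30, and leg b's button is at (98,187).

```bash
python3 - <<'E'
from h import *
p=dict(np.load('pics/w1.npz'));I=cv2.imread('pics/w1.png').astype(int)
L=[];Rr=[]
for y in range(60,250,10):
    r=I[y];m=(r.min(1)>85)&((r.max(1)-r.min(1))<25);x=320;a=x
    while m[a-1] or m[a-2]:a-=1
    b=x
    while m[b+1] or m[b+2]:b+=1
    L.append((y,a));Rr.append((y,b))
print(L,Rr)
L=np.array(L);Rr=np.array(Rr);fl=np.polyfit(L[:,0],L[:,1],1);fr=np.polyfit(Rr[:,0],Rr[:,1],1)
f=lambda y:(np.median(L[:,1]-np.polyval(fl,L[:,0]))+np.polyval(fl,y)+np.polyval(fr,y))/2
A,B=plane(p,(f(60),60),.258),plane(p,(f(240),240),.258);e=(B-A)/np.linalg.norm(B-A)
wid=[np.linalg.norm(plane(p,(np.polyval(fl,y),y),.258)-plane(p,(np.polyval(fr,y),y),.258)) for y in(80,200)]
b=plane(p,(342,202),.258);k=(b-A)@e;ax=A+k*e
s=arm.observe();Rt=R.from_rotvec(s['ee_rot']).as_matrix()
print(A,B,e,wid,'btn',b,'axis at btn',ax,'az of -e',np.arctan2(-e[1],-e[0]),'tool x az',np.arctan2(Rt[1,0],Rt[0,0]),'off',b-ax)
print('delta tool cm',100*Rt.T@(ax-s['position']))
E
```

```text
[(60, 298), (70, 299), (80, 299), (90, 300), (100, 300), (110, 301), (120, 301), (130, 302), (140, 302), (150, 302), (160, 303), (170, 303), (180, 304), (190, 304), (200, 305), (210, 300), (220, 306), (230, 306), (240, 306)] [(60, 336), (70, 336), (80, 337), (90, 337), (100, 337), (110, 336), (120, 337), (130, 338), (140, 337), (150, 338), (160, 338), (170, 338), (180, 338), (190, 338), (200, 344), (210, 339), (220, 339), (230, 339), (240, 339)]
[0.66409237 0.07234819 0.258     ] [ 0.69312729 -0.06755491  0.258     ] [ 0.20320587 -0.97913603  0.        ] [np.float64(0.02829569219481023), np.float64(0.02913650973888751)] btn [ 0.70297769 -0.03179751  0.258     ] axis at btn [ 0.68641952 -0.03523392  0.258     ] az of -e 1.77542732812969 tool x az 1.7440262733413194 off [0.01655816 0.00343641 0.        ]
delta tool cm [ 0.97385405 -0.08833462 13.31651846]
```

>>> send_rows --increments '[[9.18, [0.5, -0.1, 3], [0, 0, -0.03]], [9.18, [0.5, 0, 3], [0, 0, 0]], [9.18, [0, 0, 3], [0, 0, 0]], [9.18, [0, 0, 0], [0, 0, 0]], [9.18, [0, 0, 0], [0, 0, 0]]]'

```text
clock: 3.45
position: [0.6859, -0.0367, 0.3031]
ee_rot: [1.987, 2.432, -0.001]
force: [0.0, 0.3, 0.9]
width: 1.0
gripper_force: 0.0
```

```bash
python3 -c "
from h import *
p,s,im=wrist('w2');print(s['position'],s['ee_rot']);print(px(p,np.array([.7030,-.0318,.258])),px(p,np.array([.6864,-.0352,.258])))"
```

```text
[ 0.68594364 -0.03674189  0.30312251] [ 1.98733413e+00  2.43208903e+00 -7.12359960e-04]
[351.65324702 243.79937903] [324.87615045 243.83915178]
```

View pics/w2.png

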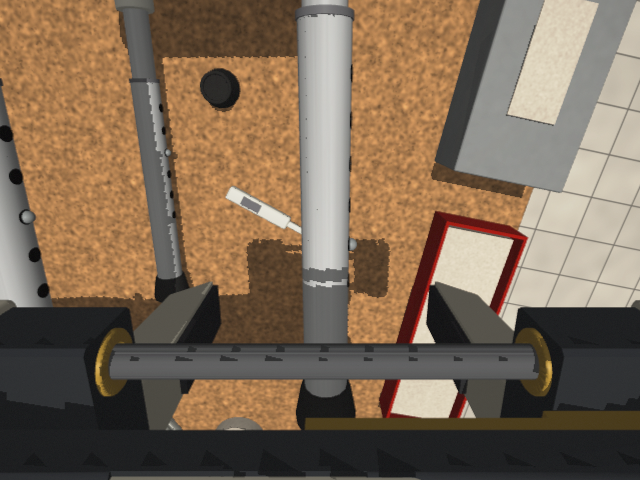

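The button is at (352,244), within a pixel of where it was predicted for z = 0.258, so its height is confirmed. Now I'll descend and pinch.

>>> send_rows --increments '[[7, [0.15, 0.05, 3.2], [0, 0, 0]], [7, [0, 0, 3.2], [0, 0, 0]], [6, [0, 0, 0], [0, 0, 0]], [5, [0, 0, 0], [0, 0, 0]]]' --force 20

```text
clock: 3.9
position: [0.6871, -0.0336, 0.2399]
ee_rot: [1.985, 2.433, 0.002]
force: [0.5, 0.6, 0.4]
width: 0.7
gripper_force: 0.0
```

>>> send_rows --increments '[[4, [0, 0, 0], [0, 0, 0]], [2, [0, 0, 0], [0, 0, 0]], [2, [0, 0, 0], [0, 0, 0]], [2, [0, 0, 0], [0, 0, 0]], [2, [0, 0, 0], [0, 0, 0]]]'

```text
clock: 4.4
position: [0.6866, -0.0333, 0.2382]
ee_rot: [1.985, 2.435, 0.0]
force: [0.1, -0.3, -1.1]
width: 0.265
gripper_force: 0.0
```

```bash
python3 -c "
from h import *
p,s,im=wrist('w3');print(s['position'],s['width'],s['gripper_force'],s['force'])
im=arm.get_image('side');cv2.imwrite('pics/s3.png',cv2.resize(im[150:290,240:420,::-1],None,fx=4,fy=4))"
```

```text
[ 0.68658994 -0.03330912  0.23818125] 0.26549011098061565 0.0 [ 0.06517822 -0.3157573  -1.08723846]
```

View pics/w3.png

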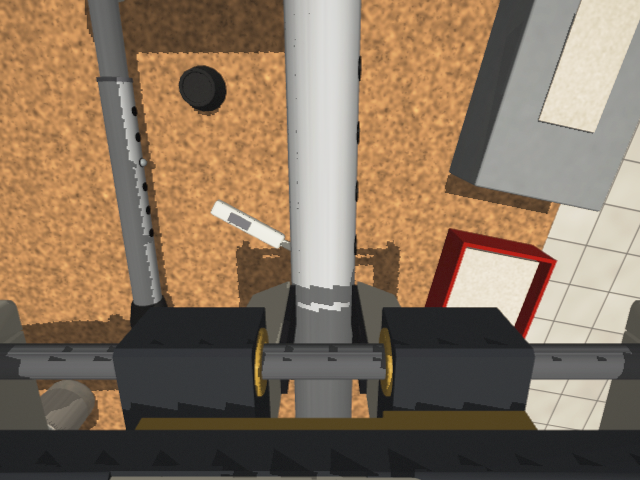

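The wrist view shows the pads straddling the tube, covering the button. The next holes, at (355,243), (356,190), (357,131) and (359,68), are uncovered. I'll hold still and read the grip.

>>> send_rows --increments '[[2, [0, 0, 0], [0, 0, 0]], [2, [0, 0, 0], [0, 0, 0]]]'

```text
clock: 4.7
position: [0.6865, -0.0333, 0.2379]
ee_rot: [-1.985, -2.435, 0.0]
force: [0.5, 1.0, -0.6]
width: 0.218
gripper_force: 0.0
```

```bash
python3 -c "
from h import *
p,s,im=wrist('w4');print(s['width'],s['gripper_force'])
w=im[220:420,220:440,::-1];w=cv2.resize(w,(660,600))
im=arm.get_image('side')[150:230,270:350,::-1]
cv2.imwrite('pics/c4.png',w);cv2.imwrite('pics/s4.png',cv2.resize(im,(600,600)))"
```

```text
0.21823945583522292 0.0
```

View pics/c4.png

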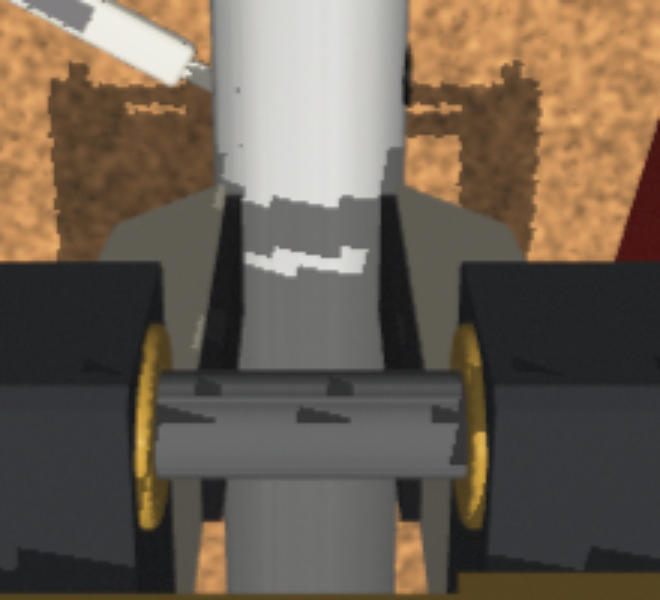

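The crop shows the pads 20 mm apart without having gripped anything. By my projection the fingertips end at the top of the tube, about 33 mm short of the stated TCP. I'll open, go lower and pinch again.

>>> send_rows --increments '[[6, [0, 0, 0], [0, 0, 0]], [6, [0, 0, 0], [0, 0, 0]], [6, [0, 0, 0], [0, 0, 0]], [6, [0, 0, 0], [0, 0, 0]], [6, [0, 0, 0], [0, 0, 0]]]'

```text
clock: 5.3
position: [0.6865, -0.0333, 0.2379]
ee_rot: [1.985, 2.435, -0.0]
force: [0.1, -0.1, 0.1]
width: 0.603
gripper_force: 0.0
```

>>> send_rows --increments '[[6, [-0.15, 0, 1.2], [0, 0, 0]], [6, [0, 0, 1.2], [0, 0, 0]], [6, [0, 0, 0], [0, 0, 0]]]'

```text
clock: 5.6
position: [0.6854, -0.0353, 0.2109]
ee_rot: [-1.983, -2.433, 0.005]
force: [0.7, 0.4, -0.6]
width: 0.654
gripper_force: 0.0
```

```bash
python3 -c "
from h import *
p,s,im=wrist('w5');print(s['position'],s['width'],s['force'])
w=im[180:420,200:460,::-1];cv2.imwrite('pics/c5.png',cv2.resize(w,(650,600)))
t,sd=arm.camera_params('top'),arm.camera_params('side');X=s['position'];print(px(sd,X),px(sd,X+[0,0,.033]),px(p,X))
im=arm.get_image('side');cv2.imwrite('pics/s5.png',cv2.resize(im[120:220,250:370,::-1],(720,600)))"
```

```text
[ 0.68536702 -0.03531288  0.21093745] 0.654194101383006 [ 0.70701975  0.40130966 -0.64346654]
[292.37794728 207.63540823] [292.15650241 198.31946636] [323.80172348 274.36353943]
```

View pics/c5.png

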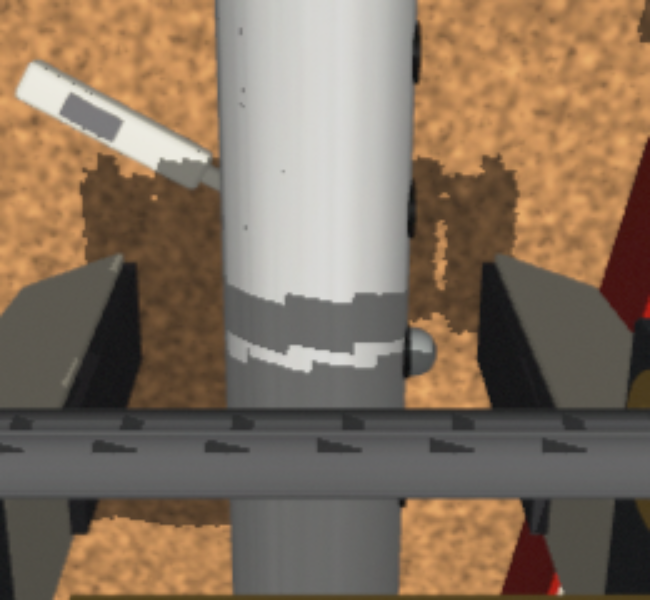

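The button is at (368,321) in wrist pixels, fully out and between the pads. It sits about 1.7 mm footward of the tool centre, and the leg is about 1.5 mm towards +y. I'll correct for that and close.

>>> send_rows --increments '[[6, [-0.2, 0.15, 0.5], [0, 0, 0]], [4, [0, 0, 0], [0, 0, 0]], [2, [0, 0, 0], [0, 0, 0]], [2, [0, 0, 0], [0, 0, 0]], [2, [0, 0, 0], [0, 0, 0]]]' --force 20

```text
clock: 6.2
position: [0.6888, -0.0364, 0.2092]
ee_rot: [1.985, 2.435, 0.0]
force: [-9.7, -2.5, 0.9]
width: 0.351
gripper_force: 8.0
```

>>> send_rows --increments '[[2, [0, 0, 0], [0, 0, 0]], [2, [0, 0, 0], [0, 0, 0]], [2, [0, 0, 0], [0, 0, 0]]]'

```text
clock: 6.5
position: [0.6871, -0.0368, 0.209]
ee_rot: [-1.984, -2.434, 0.004]
force: [-5.8, -0.8, 3.3]
width: 0.32
gripper_force: 20.0
```

```bash
python3 -c "
from h import *
p,s,im=wrist('w6');print(s['position'],s['width'],s['force'],s['gripper_force'])
w=im[180:420,200:460,::-1];cv2.imwrite('pics/c6.png',cv2.resize(w,(650,600)))"
```

```text
[ 0.68714836 -0.0367819   0.2090206 ] 0.31956631071912883 [-5.75266082 -0.79711594  3.25937815] 19.99922253191471
```

View pics/c6.png

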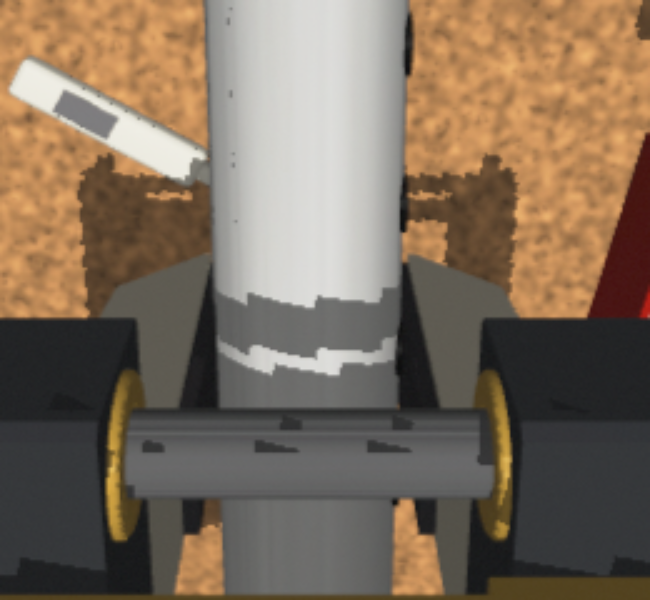

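Gripped at 29.4 mm with 20 N, so the button is pressed flush. I'll relieve the side load, then pull gently.

>>> send_rows --increments '[[2, [-0.1, -0.1, 0], [0, 0, 0]], [2, [-0.1, -0.05, 0], [0, 0, 0]], [2, [-0.1, 0, 0], [0, 0, 0]], [2, [-0.1, 0, 0], [0, 0, 0]], [2, [-0.1, 0, 0], [0, 0, 0]]]'

```text
clock: 7.05
position: [0.6882, -0.0414, 0.209]
ee_rot: [-1.985, -2.435, -0.0]
force: [-3.1, 3.2, 2.9]
width: 0.32
gripper_force: 20.0
```

>>> send_rows --increments '[[2, [-0.1, 0, 0], [0, 0, 0]], [2, [-0.1, 0, 0], [0, 0, 0]], [2, [-0.1, 0, 0], [0, 0, 0]]]'

```text
clock: 7.35
position: [0.6887, -0.0438, 0.209]
ee_rot: [-1.984, -2.435, -0.001]
force: [-4.1, 3.8, 3.4]
width: 0.327
gripper_force: 20.0
```

>>> send_rows --increments '[[2, [-0.1, -0.1, 0], [0, 0, 0]], [2, [-0.1, 0, 0], [0, 0, 0]], [2, [-0.1, 0, 0], [0, 0, 0]], [2, [-0.1, 0, 0], [0, 0, 0]]]'

```text
clock: 7.75
position: [0.6891, -0.046, 0.2091]
ee_rot: [-1.982, -2.436, -0.005]
force: [-0.3, 5.5, 0.8]
width: 0.319
gripper_force: 20.0
```

>>> send_rows --increments '[[2, [-0.1, 0, 0], [0, 0, 0]], [2, [-0.1, 0, 0], [0, 0, 0]], [2, [-0.1, 0, 0], [0, 0, 0]]]'

```text
clock: 8.05
position: [0.6901, -0.0514, 0.209]
ee_rot: [1.984, 2.434, 0.002]
force: [3.6, 3.9, 0.1]
width: 0.324
gripper_force: 20.0
```

```bash
python3 -c "
from h import *
p,s,im=wrist('w7');print(s['position'],s['width'],s['force'])
a=[cv2.imread(f'pics/{n}.png') for n in('w6','w7')]
cv2.imwrite('pics/c7.png',np.hstack([cv2.resize(i[0:330,250:450],(390,600)) for i in a]))"
```

```text
[ 0.6901317  -0.05144863  0.20904923] 0.32415345628081976 [3.64031697 3.86328583 0.0829408 ]
```

View pics/c7.png

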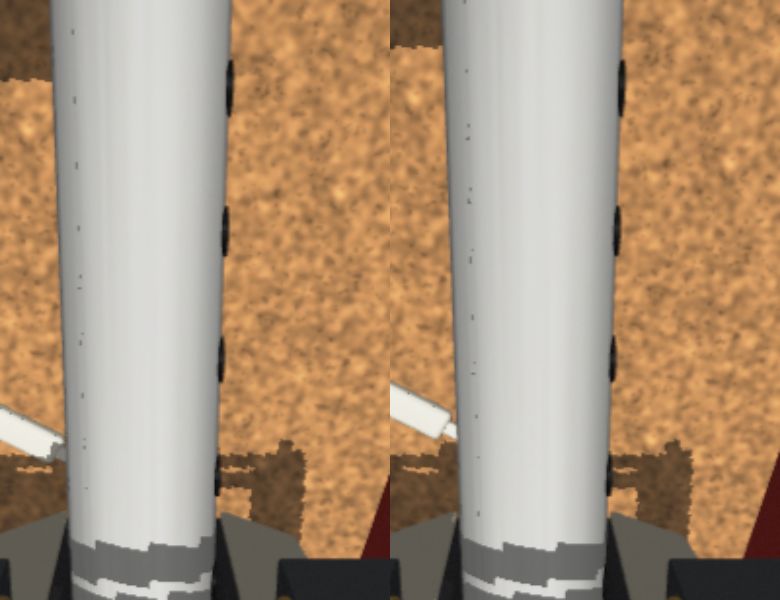

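Left half is before the pull and right half after it. The holes keep their image positions, so the leg follows the gripper without slipping, and the next hole is at about (362,261). The force peaked and then dropped with a jump near y = -0.046, which suggests the button rode off its hole. The popped head should therefore show as a grey bump to the right of column 364, which I'll check numerically.

```bash
cat > chk.py <<'E'
from h import *
p,s,im=wrist('k%04d'%round(arm.observe()['clock']*100))
hsv=cv2.cvtColor(im,cv2.COLOR_RGB2HSV)
# per row band around the hole: columns right of tube that are grey (low saturation)
for r in range(244,280,4): print(r,hsv[r,354:376,1].tolist())
print(s['position'].round(4),s['force'].round(1),s['width'].round(3))
E
python3 chk.py
```

```text
244 [6, 6, 5, 5, 5, 5, 7, 7, 81, 139, 136, 137, 138, 137, 138, 138, 139, 139, 138, 137, 136, 136]
248 [6, 6, 8, 7, 7, 5, 6, 9, 89, 138, 139, 138, 138, 139, 137, 137, 135, 138, 138, 137, 139, 138]
252 [6, 6, 6, 7, 5, 5, 8, 8, 22, 111, 127, 126, 125, 126, 124, 119, 127, 123, 126, 122, 125, 130]
256 [5, 6, 3, 5, 5, 4, 4, 0, 13, 106, 123, 125, 124, 126, 129, 123, 126, 125, 122, 127, 125, 123]
260 [5, 3, 5, 5, 5, 5, 4, 0, 0, 40, 101, 121, 121, 126, 131, 133, 132, 130, 129, 129, 127, 129]
264 [5, 5, 3, 3, 5, 5, 4, 10, 31, 54, 108, 123, 126, 130, 126, 135, 132, 128, 130, 130, 127, 126]
268 [6, 9, 5, 7, 5, 4, 0, 40, 67, 126, 132, 134, 136, 138, 139, 142, 126, 132, 139, 138, 138, 139]
272 [5, 6, 8, 5, 7, 9, 7, 16, 96, 137, 137, 138, 139, 139, 138, 140, 138, 138, 140, 138, 138, 136]
276 [8, 6, 5, 5, 3, 5, 4, 81, 140, 138, 136, 138, 138, 138, 140, 140, 139, 138, 137, 138, 139, 138]Traceback (most recent call last):
  File "chk.py", line 6, in <module>
    print(s['position'].round(4),s['force'].round(1),s['width'].round(3))
                                                     ^^^^^^^^^^^^^^^^
AttributeError: 'float' object has no attribute 'round'
```

>>> send_rows --increments '[[2, [-0.2, 0.05, 0], [0, 0, 0]], [2, [-0.2, 0, 0], [0, 0, 0]], [2, [-0.1, 0, 0], [0, 0, 0]]]'

```text
clock: 8.45
position: [0.6912, -0.0565, 0.2091]
ee_rot: [1.985, 2.435, 0.001]
force: [1.6, 4.9, 0.7]
width: 0.324
gripper_force: 20.0
```

>>> send_rows --increments '[[2, [-0.1, 0, 0], [0, 0, 0]], [2, [-0.1, 0, 0], [0, 0, 0]]]'

```text
clock: 8.65
position: [0.6916, -0.0585, 0.2091]
ee_rot: [1.985, 2.435, 0.001]
force: [3.1, 4.5, 0.4]
width: 0.325
gripper_force: 20.0
```

```bash
cat > chk.py <<'E'
from h import *
p,s,im=wrist('k%04d'%round(arm.observe()['clock']*100))
hsv=cv2.cvtColor(im,cv2.COLOR_RGB2HSV)
print('grey bump px',int((hsv[246:278,365:376,1]<60).sum()),s['position'].round(4),s['force'].round(1),round(float(s['width']),3))
E
python3 chk.py
```

```text
grey bump px 0 [ 0.6916 -0.0585  0.2091] [3.1 4.5 0.4] 0.325
```

>>> send_rows --increments '[[2, [-0.1, -0.05, 0], [0, 0, 0]], [2, [-0.1, 0, 0], [0, 0, 0]], [2, [-0.1, 0, 0], [0, 0, 0]], [2, [-0.1, 0, 0], [0, 0, 0]]]'

```text
clock: 9.1
position: [0.6924, -0.0629, 0.2091]
ee_rot: [1.984, 2.433, 0.002]
force: [6.2, 3.2, 0.2]
width: 0.321
gripper_force: 20.0
```

>>> send_rows --increments '[[2, [-0.1, 0, 0], [0, 0, 0]], [2, [-0.1, 0, 0], [0, 0, 0]]]'

```text
clock: 9.3
position: [0.693, -0.0655, 0.2091]
ee_rot: [1.985, 2.432, 0.001]
force: [6.4, 2.5, -0.7]
width: 0.325
gripper_force: 20.0
```

```bash
python3 chk.py
```

```text
grey bump px 159 [ 0.693  -0.0655  0.2091] [ 6.4  2.5 -0.7] 0.325
```

```bash
python3 -c "
from h import *
import glob
f=sorted(glob.glob('pics/k*.png'))[-1]
m=cv2.cvtColor(cv2.imread(f),cv2.COLOR_BGR2HSV)[236:290:3,352:382,1]<60
print(f);print('\n'.join(''.join('#' if v else '.' for v in r) for r in m))
i=cv2.imread(f);print(i[256:272:4,360:376].mean(2).astype(int))"
```

```text
pics/k0930.png
##########....................
###########...................
##########....................
##########....................
###########...................
###########...................
###################...........
#####################.........
#######################.......
#######################.......
#######################.......
####################..........
##############................
##########....................
#########.....................
#########.....................
#########...########..........
#############################.
[[126  64  20  47 106 146 145 143 141 135 128 117  97  67  68  71]
 [123  51  42  50  70 116 169 168 165 161 157 151 140 128 108  82]
 [119  22  25  58  96 126 183 179 173 170 165 159 150 137 114  76]
 [116  18  15  53 116 162 162 160 158 152 146 138 124 119 132 129]]
```

The button has popped through the 0.025 hole: a round grey head about 12 px wide at row ~262. I'll release, step 25 mm towards the seat and pinch it again.

>>> send_rows --increments '[[6.5, [0, 0.1, 0], [0, 0, 0]], [6.5, [0, 0, 0], [0, 0, 0]], [6.5, [0, 0, 0], [0, 0, 0]], [6.5, [0.2, 0, 0], [0, 0, 0]], [6.5, [0.8, 0, 0], [0, 0, 0]]]'

```text
clock: 9.85
position: [0.6907, -0.0554, 0.2087]
ee_rot: [1.987, 2.433, -0.001]
force: [0.2, 0.5, -0.4]
width: 0.687
gripper_force: 0.0
```

>>> send_rows --increments '[[6.5, [0.8, 0, 0], [0, 0, 0]], [6.5, [0.7, 0, 0], [0, 0, 0]], [6.5, [0, 0, 0], [0, 0, 0]], [6.5, [0, 0, 0], [0, 0, 0]]]'

```text
clock: 10.25
position: [0.6878, -0.0394, 0.209]
ee_rot: [1.984, 2.436, -0.0]
force: [0.3, -0.1, 0.3]
width: 0.71
gripper_force: 0.0
```

```bash
python3 -c "
from h import *
p,s,im=wrist('w8');print(s['position'],s['width'],s['force'])
h=cv2.cvtColor(im,cv2.COLOR_RGB2HSV)[:,:,1]<60
for r in range(225,342,4): print(r,''.join('#' if v else '.' for v in h[r,290:395]))"
```

```text
[ 0.68779737 -0.03935217  0.20903657] 0.7097810413960463 [ 0.26950437 -0.13037242  0.30053588]
225 ########################################################################.................................
229 ########################################################################.................................
233 ########################################################################.................................
237 ########################################################################.................................
241 ########################################################################.................................
245 ########################################################################.................................
249 ########################################################################.................................
253 ########################################################################.................................
257 ########################################################################.................................
261 ###########
[... 1594 characters left out ...]
##############..........................
321 #################################################################################........................
325 #################################################################################........................
329 ###############################################################################..........................
333 ######################################################################...................................
337 #####################################################################....................................
341 #####################################################################....................................
```

>>> send_rows --increments '[[4, [-0.15, 0.05, 0], [0, 0, 0]], [2, [0, 0, 0], [0, 0, 0]], [2, [0, 0, 0], [0, 0, 0]], [2, [0, 0, 0], [0, 0, 0]], [2, [0, 0, 0], [0, 0, 0]]]' --force 20

```text
clock: 10.8
position: [0.6884, -0.0413, 0.2088]
ee_rot: [-1.985, -2.435, 0.001]
force: [-13.2, -2.4, 5.0]
width: 0.319
gripper_force: 12.0
```

>>> send_rows --increments '[[2, [0, 0, 0], [0, 0, 0]], [2, [0, 0, 0], [0, 0, 0]], [2, [0, 0, 0], [0, 0, 0]]]'

```text
clock: 11.1
position: [0.6881, -0.0413, 0.2089]
ee_rot: [-1.985, -2.435, 0.001]
force: [-4.0, -1.4, 2.2]
width: 0.321
gripper_force: 20.0
```

```bash
python3 chk.py
```

```text
grey bump px 0 [ 0.6881 -0.0413  0.2089] [-4.  -1.4  2.2] 0.321
```

>>> send_rows --increments '[[2, [-0.1, -0.1, 0], [0, 0, 0]], [2, [-0.1, 0, 0], [0, 0, 0]], [2, [-0.1, 0, 0], [0, 0, 0]], [2, [-0.1, 0, 0], [0, 0, 0]]]'

```text
clock: 11.55
position: [0.6886, -0.0442, 0.2089]
ee_rot: [-1.984, -2.436, -0.002]
force: [-0.3, 5.1, 0.1]
width: 0.324
gripper_force: 20.0
```

>>> send_rows --increments '[[2, [-0.1, 0, 0], [0, 0, 0]], [2, [-0.1, 0, 0], [0, 0, 0]], [2, [-0.1, 0, 0], [0, 0, 0]]]'

```text
clock: 11.85
position: [0.689, -0.0456, 0.2089]
ee_rot: [-1.981, -2.436, -0.003]
force: [-2.1, 9.9, -1.1]
width: 0.321
gripper_force: 20.0
```

>>> send_rows --increments '[[2, [-0.1, 0, 0], [0, 0, 0]], [2, [-0.1, 0, 0], [0, 0, 0]], [2, [-0.1, 0, 0], [0, 0, 0]]]'

```text
clock: 12.15
position: [0.69, -0.0509, 0.2089]
ee_rot: [1.985, 2.435, 0.001]
force: [1.5, 2.9, -0.9]
width: 0.323
gripper_force: 20.0
```

It rode off the hole at 9.9 N, then fell to 2.9 N. Now on to the next hole.

>>> send_rows --increments '[[2, [-0.15, 0, 0], [0, 0, 0]], [2, [-0.15, 0, 0], [0, 0, 0]], [2, [-0.15, 0, 0], [0, 0, 0]], [2, [-0.15, 0, 0], [0, 0, 0]]]'

```text
clock: 12.55
position: [0.6913, -0.057, 0.209]
ee_rot: [1.985, 2.435, 0.001]
force: [1.9, 4.1, -1.1]
width: 0.32
gripper_force: 20.0
```

>>> send_rows --increments '[[2, [-0.1, 0, 0], [0, 0, 0]], [2, [-0.1, 0, 0], [0, 0, 0]], [2, [-0.1, 0, 0], [0, 0, 0]]]'

```text
clock: 12.85
position: [0.6919, -0.06, 0.2089]
ee_rot: [1.985, 2.435, 0.001]
force: [2.4, 3.5, -2.0]
width: 0.322
gripper_force: 20.0
```

```bash
python3 chk.py
```

```text
grey bump px 0 [ 0.6919 -0.06    0.2089] [ 2.4  3.5 -2. ] 0.322
```

>>> send_rows --increments '[[2, [-0.1, 0.05, 0], [0, 0, 0]], [2, [-0.1, 0, 0], [0, 0, 0]], [2, [-0.1, 0, 0], [0, 0, 0]]]'

```text
clock: 13.2
position: [0.6926, -0.0634, 0.2089]
ee_rot: [1.985, 2.434, -0.001]
force: [2.1, 1.2, -1.2]
width: 0.323
gripper_force: 20.0
```

```bash
python3 chk.py
```

```text
grey bump px 0 [ 0.6926 -0.0634  0.2089] [ 2.1  1.2 -1.2] 0.323
```

>>> send_rows --increments '[[2, [-0.1, 0, 0], [0, 0, 0]], [2, [-0.05, 0, 0], [0, 0, 0]], [2, [0, 0, 0], [0, 0, 0]]]'

```text
clock: 13.55
position: [0.6929, -0.065, 0.209]
ee_rot: [1.986, 2.434, -0.001]
force: [1.4, -0.9, -0.6]
width: 0.318
gripper_force: 20.0
```

```bash
python3 chk.py
```

```text
grey bump px 156 [ 0.6929 -0.065   0.209 ] [ 1.4 -0.9 -0.6] 0.318
```

The button has popped out again, this time at 0.050. I'll open, retreat straight up and check.

>>> send_rows --increments '[[7, [0, 0, 0], [0, 0, 0]], [8, [0, 0, 0], [0, 0, 0]], [9, [0, 0, 0], [0, 0, 0]], [9, [0, 0, 0], [0, 0, 0]], [9, [0, 0, -2], [0, 0, 0]]]'

```text
clock: 14.1
position: [0.6912, -0.0646, 0.2263]
ee_rot: [-1.982, -2.432, 0.005]
force: [-0.5, -0.4, 0.3]
width: 0.708
gripper_force: 0.0
```

>>> send_rows --increments '[[9, [0, 0, -4], [0, 0, 0]], [9, [0, 0, -4], [0, 0, 0]], [9, [0, 0, -4], [0, 0, 0]], [9, [2, 0, -4], [0, 0, 0]], [9, [3, 0, 0], [0, 0, 0]]]'

```text
clock: 14.6
position: [0.6845, -0.0161, 0.395]
ee_rot: [1.986, 2.426, 0.009]
force: [0.9, 1.2, 0.5]
width: 0.981
gripper_force: 0.0
```

>>> send_rows --increments '[[9, [3, -2, 0], [0, 0, 0]], [9, [0, 0, 0], [0, 0, 0]], [9, [0, 0, 0], [0, 0, 0]]]'

```text
clock: 14.9
position: [0.6568, 0.0106, 0.3895]
ee_rot: [1.983, 2.436, -0.0]
force: [0.6, -0.2, -0.1]
width: 0.979
gripper_force: 0.0
```

```bash
python3 -c "
from h import *
p,s,im=wrist('w9');print(s['position'],s['width'],s['clock'])"
```

```text
[0.65680092 0.01063944 0.38951842] 0.9792261322774787 14.9
```

View pics/w9.png

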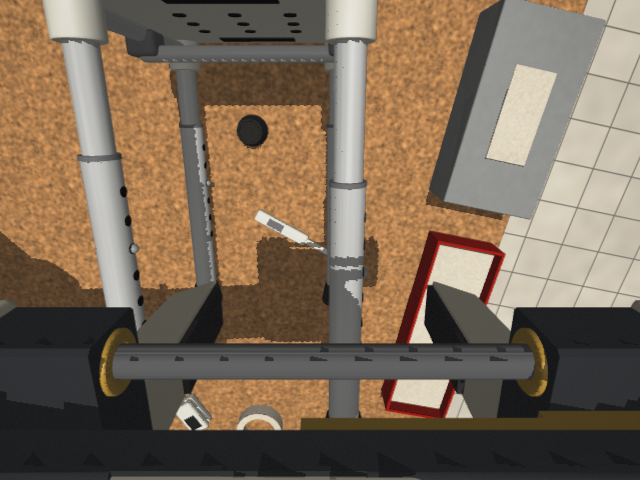

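The leg a rim is at row 185, with holes below it at rows ~218 and ~246. On leg b the rim is at row 157, holes at 192 and 221, and the button at (134,248). So leg a's button should be at about row 275, column 367. I'll check that numerically.

```bash
python3 -c "
from h import *
im=cv2.imread('pics/w9.png');p=dict(np.load('pics/w9.npz'))
h=cv2.cvtColor(im,cv2.COLOR_BGR2HSV)[:,:,1]<60
for r in range(200,320,3): print(r,''.join('#' if v else '.' for v in h[r,350:385]), im[r,358:374].mean(1).astype(int))
f=lambda uv:plane(p,uv,.258)
print('rim-btn a?',np.linalg.norm(f((347,185))-f((347,275))),'b',np.linalg.norm(f((99,157))-f((118,248))))"
```

```text
200 ###############.................... [188 184 178 168 157 149 137 114 127 125 124 127 128 122 117 118]
203 ###############.................... [188 183 177 167 156 148 133 107 118 115 122 122 112 108 108 106]
206 ###############.................... [188 184 176 165 155 147 133 115 122 119 125 133 135 139 143 142]
209 ###############.................... [187 183 175 164 154 145 134 122 137 124 114 117 123 130 134 135]
212 ###############.................... [186 181 172 163 154 144 120  80 138 134 132 131 132 132 129 128]
215 ###############.................... [186 180 173 162 151 136  92  59 103 114 117 121 121 128 134 139]
218 ###############.................... [185 180 171 161 150 130  64  55 100 115 111 107 108 117 127 133]
221 ###############.................... [186 178 169 160 150 128  61  73 131 142 135 123 116 116 117 119]
224 ##############..................... [186 178 169 159 148 135 123 138 130 129 127 123 123 130 139 143]
227 ###############.................... [183 178 167 157 147 133 108 109 107 117 137 148 150 146 140 129]
230 ##############..................... 
[... 2428 characters left out ...]
31 134 125]
302 ############....................... [113 151 140 122  89 124 146 147 152 157 157 147 139 140 144 143]
305 ############....................... [105 114 138 125 116 133 131 135 147 151 143 137 130 126 123 121]
308 ############....................... [ 90  87  93 112 119 136 134 132 129 124 125 136 139 135 134 133]
311 ###########........................ [ 90  88  85  94 120 134 133 125 114 115 132 145 149 148 145 139]
314 ###########........................ [ 90  87  84 104 141 139 125 121 130 145 150 150 150 150 144 130]
317 ############....................... [ 89  87  84  85 102 126 116 118 126 132 138 142 143 140 133 128]
rim-btn a? 0.08041132181339143 b 0.07782921772290179
```

```bash
python3 -c "
from cell import arm
print(arm.sign_off())"
```

```text
the job is handed in; nothing more can be done
None
```

The short leg is set to the same hole as the other upper leg (0.050), its button popped out through that hole. The arm was clear of everything at hand-in, about 15 s in.

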